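# Drift a fixture bar into line and fit its locking bolt

## Task

On the inspection fixture the silver bar has swung about its pivot screw, so its open hole no longer lies over the bore in the dark riser block. Pry the holes into line by driving the orange-handled tapered drift all the way in (do not push the bar with the gripper itself), then stand the drift back in the rack hole it came from. Finally push the black-handled bolt fully home through bar and block, past the sprung ball until it clicks and its collar sits flat on the bar, let go, and leave the other things undisturbed.

Things in the scene. Friction and masses are not known exactly. Their poses are not given: they have to be found in the camera images.
- riser: Fixed dark steel riser block 200 x 90 x 66 mm (x, y, z) on a thin aluminium foot, origin at the centre of its underside. Its x axis runs along the block from the open bore (x = -55 mm) to the bar's pivot screw (x = +55 mm).
- riser_hole (a point): Centre of the mouth of the vertical through bore (24 mm diameter, 66 mm deep, 2 mm chamfer) in the riser block's top face, 66 mm above the bench. Axes: x along the block towards the bar's pivot screw 110 mm away, y across the block, z up.
- ball_point (a point): Innermost point of the sprung steel ball in the bore's wall: it stands 6.5 mm into the bore from its -x side, 40 mm below the block's top, and yields along x. It takes a push of about 10 to 20 N on the bolt to pass it; an unpushed bolt rests on it 12 to 19 mm proud. The narrow end of the drift passes it without touching.
- bar_hole (a point): Centre of the mouth of the open 24 mm hole in the top face of the silver bar (165 x 50 x 12 mm, flat on the riser block, its top 78 mm above the bench, a yellow line across it near the hole). The bar turns about the vertical pivot screw (head 22 mm wide, 10 mm tall) 110 mm along its own +x from this hole; z up.
- bar (a joint): Angle of the bar about its pivot screw, rad; 0 = the two holes in line, start 0.073 to 0.10 (hole 8 to 11 mm to the riser's -y side). Stiff: a sideways push of about 4 N at the hole moves it and it stays where it is left.
- drift_grip (a point): Tapered drift, centre of its orange round handle (27 mm diameter, 54 mm tall), z up to the handle's end. Below the handle a 32 mm collar whose underside is 33 mm below this point, then a steel shank 62 mm long: 22 mm diameter for 16 mm, then tapering to 6 mm at the tip. Starts upright in one of the three rack holes, collar on the rack's top. 0.22 kg.
- drift_tip (a point): The drift's tip, 95 mm below drift_grip along the drift's axis.
- bolt_grip (a point): Locking bolt, centre of its black round handle (27 mm diameter, 54 mm tall), z up to its end. A 32 mm steel collar has its underside 33 mm below this point; then a 20 mm shank, a 14 mm groove from 44 mm below the collar and a 20 mm ball-shaped nose ending 72 mm below the collar. Home: collar on the bar, sprung ball in the groove. Starts upright in one of the three rack holes. 0.18 to 0.33 kg.
- rack: Fixed blue rack block 190 x 70 x 75 mm (x, y, z), origin at the centre of its underside; three 24 mm through holes in a row along its x axis at x = -60, 0 and +60 mm, holding drift, bolt and a green-handled plug gauge in any order.
- gauge_grip (a point): Green-handled plug gauge standing in the third rack hole (handle 25 mm diameter); not needed, leave it alone. Point 33 mm above its collar's underside.
- granite: Bystander: granite block 70 x 140 x 50 mm beyond the fixture, origin at the centre of its underside.
- vblock: Bystander: dark steel V-block 70 x 60 x 52 mm, origin at the centre of its underside.
- caliper: Bystander: caliper lying at the left, about 200 mm long.
- wrench: Bystander: wrench lying at the right.
- blockset: Bystander: wooden gauge block case 120 x 170 x 30 mm.
- cleaner: Bystander: white jar, 56 mm diameter, 120 mm tall.
- square: Bystander: steel square lying at the left.
Things that resemble listed ones, but are neither listed nor needed, are in the scene too. Leave any blue look-alike of the part that bears bolt_grip alone.

How it is judged:
By the outcome, as a careful person would: the job done as asked, in the order asked, and still so for the second after the job is handed in, with the robot touching nothing.
It also fails if it takes over 72 s, if anything falls off the work surface, if the arm or the gripper's body presses on something with over 40 N, if the wrist force passes 120 N, or if a joint passes its speed limit or range.

## Robot

A 7-joint arm with a two-finger parallel gripper is mounted at the origin on the work surface. World frame = base frame: x ahead of the robot, y to its left, z up, the work surface at z = 0. Lengths are in m, angles in rad, forces in N, time in s.
With the tool pointing down it reaches from about 0.425 to 0.95 m from the base axis. Payload 4.7 kg.
Tool frame: the origin (TCP) lies at the very end of the fingers, on their centre line; the grasp point (between the pads) lies pinch_z behind it (pinch_z is the distance from the TCP to the grasp point, in m); z points along the fingers, y is the line along which they close (so a half turn about z gives the same grasp; the last joint's range is limited). The gripper opens to 85 mm and grips with 20 to 120 N. Pads are 22 mm wide; open, the fingers measure 114 mm over their backs; the gripper's body (76 mm by 85 mm) begins 54 mm behind the grasp point. The pads swing forward as they close: fully open they stand 13 mm farther back than shut.
Start: joints at [1.221, 0.469, -0.049, 1.532, 0.024, 1.141, -0.082], TCP at [0.213, -0.641, 0.206] pointing down, gripper open.
Joint ranges: [-2.59, 2.59], [-0.33, 1.99], [-1.39, 1.29], [0.1, 2.45], [-1.04, 4.18], [0.21, 1.99], [-2.66, 2.66]. Speed limits (rad/s): [2.57, 2.57, 3.14, 3.14, 3.14, 3.14, 3.14].

## Interface

Orientations are given as a unit quaternion [w, x, y, z].
In Python, from rig import * gives the robot as it stands.
- The arm moves only by the tool jog_arm, never from a script. Its argument "commands" is a list of rows, each a list of 3 entries, a list of its own where there are three numbers: the shift along the tool's x, y, z in mm, then the turn, a rotation vector about the tool's x, y, z in degrees, then the finger opening in mm, from 0 to 85.4. In form: [[[x, y, z], [ax, ay, az], claw], ...]. A call has 1 to 20 rows; each row is the pose to reach, as a shift and turn from the pose commanded when the call began, along the tool's axes at that moment; what a row does not reach only later rows make up. A row lasts 1/10 s, in which the tool goes at most 50 mm and 8.59 degrees, less where a joint would pass 70% of its speed; a pose out of reach is approached as far as the arm can. A call with a gripper value outside its range is refused whole. The fingers move at their own pace and stop on an object; "grip_force" is the grip in N (left out, the last holds). Time passes only in rows, so rows that repeat a pose let the fingers close. It gives the time, the measured TCP pose, the force, the opening and the grip force at its end, in the units of the state.
- read_state(): the state, without advancing time (a new reading comes with each control period).
- capture(name): name is "scene" or "top"; returns a dict with "img" (480x640x3 uint8, red, green, blue), "depth" (480x640 float32, m along the optical axis (not along the pixel's ray), 0 where there is no reading), "K" (3x3 intrinsics, pixels), "dist_coeffs" ([k1, k2, p1, p2, k3] as OpenCV has them; the pictures are not rectified), "rvec" (rotation vector, rad) and "tvec" (3), from world to camera coordinates, as OpenCV has them. Camera axes: x right, y down, z forward; pixel columns grow to the right and rows downward; lengths in m; the calibration is good to about 2 mm. A picture is of the moment at which its call begins.
- close_job(): hands the job in; it is judged then, once.
The state is a dict: "time": time; "joint_positions": joint angles; "joint_velocities": joint speeds; "joint_efforts": joint torques, N m; "eef_pos": TCP position; "eef_rot": TCP orientation; "wrist_force": force on the tool from outside, world axes, zero at the start; "ft_torque": the same for the moment, N m; "gripper_width": finger opening in m; "gripper_force": force on a finger pad.
Only numpy, scipy, OpenCV 4.12 (cv2) and the standard library are available. Lean on these libraries where they do the work, as an engineer would, in place of code of your own. Each camera call takes 0.05 s, during which the arm holds its last target. There are 200 camera calls.

## Working session

There is one attempt and no reset: what is moved stays moved. The work goes in short steps, Python scripts to look and compute and a tool call to move; the robot and the scene stay as the last step left them, time stands still between calls to the robot, and variables do not carry over. Pictures are saved under pics/ and viewed, at most 10 in all, crops included, and the job is handed in when it is done.

Besides the shell and the picture viewer there is one more tool, called in YAML: its name, and indented under it one key for each argument. jog_arm: Moves the arm, as the interface text tells. Its arguments: {"type":"object","properties":{"commands":{"type":"array","items":{"type":"array"}},"grip_force":{"type":"number"}},"required":["commands"]}

```bash
ls; mkdir -p pics; python3 - <<'E'
from rig import *
import cv2,numpy as np,pickle
s=read_state();print(s)
for n in("scene","top"):
    c=capture(n);pickle.dump(c,open(f"{n}.pkl","wb"));cv2.imwrite(f"pics/{n}0.png",c["img"][:,:,::-1]);print(n,c["K"].tolist(),c["dist_coeffs"],c["rvec"],c["tvec"])
E
```

```text
pics
{'time': 0.0, 'joint_positions': array([ 1.221077  ,  0.46946181, -0.04862042,  1.53372126,  0.02408937,
        1.14098937, -0.08230008]), 'joint_velocities': array([-2.14390870e-03, -1.11329321e-03, -1.21689185e-03, -1.12498015e-03,
        9.84357642e-05, -1.32268534e-04, -3.40877434e-04]), 'joint_efforts': array([ 1.84304790e-04, -5.10300171e+01, -4.69680992e-02, -2.37706375e+01,
        1.06026744e-02,  7.66936457e-03, -1.83901193e-05]), 'eef_pos': array([ 0.21267906, -0.6399373 ,  0.20523624]), 'eef_rot': array([-9.79921515e-04,  9.87157414e-01,  1.59747444e-01, -1.85285590e-04]), 'wrist_force': array([ 0.84514109,  0.22112784, -0.80897356]), 'ft_torque': array([-0.0192444 , -0.01387089,  0.0022308 ]), 'gripper_force': 0.0, 'gripper_width': 0.08539365481302133}
scene [[479.67113446062217, 0.0, 324.8523384519356], [0.0, 479.67113446062217, 248.9507259516286], [0.0, 0.0, 1.0]] [-0.06717776  0.          0.          0.          0.        ] [ 1.1059355   2.41295715 -0.96448536] [ 0.38717217 -0.27254459  1.41564413]
top [[462.41112095147764, 0.0, 324.78621868800855], [0.0, 462.41112095147764, 245.70917731616123], [0.0, 0.0, 1.0]] [-0.07062786  0.          0.          0.          0.        ] [ 2.14845823 -2.15389801  0.10450747] [0.03536201 0.59580581 1.26089164]
```

View pics/scene0.png

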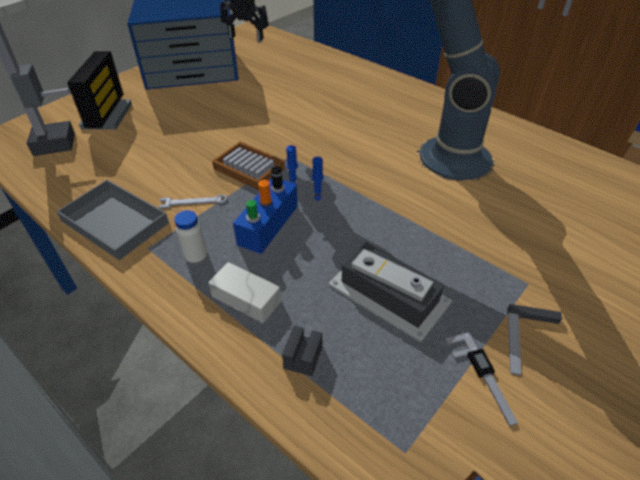

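View pics/top0.png

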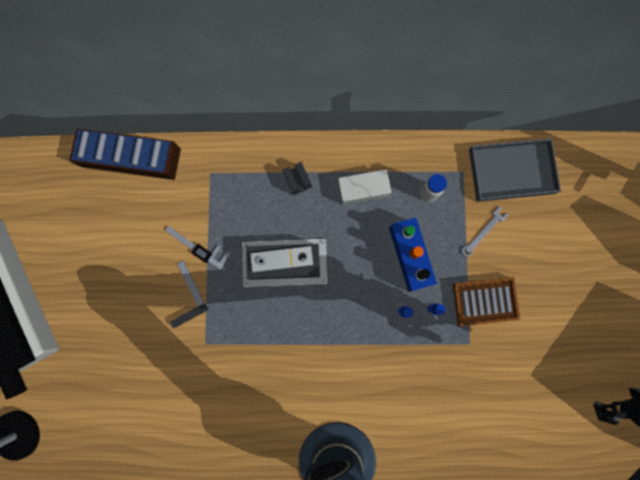

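The scene view shows the rack near (267,215), with the orange drift at (265,190), the black bolt at (277,178) and the green gauge at (252,210). The top view shows orange at (418,252), black at (423,274) and green at (409,232). The bar's open hole is at (302,257) and the pivot screw at (261,261).

Things that could be mistaken for the bolt, in the top view: the blue look-alikes at (406,312) and (438,309), and the green gauge at (409,232). The black handle in the rack at (423,274) matches the description. The drift is the only orange thing.

```bash
cat > h.py <<'E'
import numpy as np,cv2,pickle
def cam(c):
    R=cv2.Rodrigues(np.array(c["rvec"],float))[0];return R,-R.T@np.array(c["tvec"],float)
def plane(c,uv,z):
    R,o=cam(c);p=cv2.undistortPoints(np.array(uv,float).reshape(-1,1,2),c["K"],c["dist_coeffs"])[:,0]
    d=np.c_[p,np.ones(len(p))]@R;return o+d*((z-o[2])/d[:,2])[:,None]
def cloud(c):
    v,u=np.mgrid[:480,:640];R,o=cam(c)
    p=cv2.undistortPoints(np.stack([u,v],-1).reshape(-1,1,2).astype(float),c["K"],c["dist_coeffs"])[:,0]
    d=c["depth"].reshape(-1,1)*np.c_[p,np.ones(len(p))];return (d@R+o).reshape(480,640,3)
def pix(c,P): return cv2.projectPoints(np.array(P,float).reshape(-1,1,3),c["rvec"],c["tvec"],c["K"],c["dist_coeffs"])[0][:,0]
E
python3 - <<'E'
from h import *
np.set_printoptions(precision=4,suppress=True)
for n in("top","scene"):
    c=pickle.load(open(n+".pkl","rb"));P=cloud(c);hsv=cv2.cvtColor(c["img"],cv2.COLOR_RGB2HSV);H,S,V=cv2.split(hsv)
    print(n,"cam",cam(c)[1])
    XY=(P[...,0]>.4)&(P[...,0]<.8)&(P[...,1]<-.1)&(P[...,1]>-.4)
    for k,m in dict(orange=(H<15)&(S>170)&(V>90),green=(H>45)&(H<85)&(S>130),black=(V<60)).items():
        m=m&XY; t=m&(P[...,2]>.125)&(P[...,2]<.145)
        v,u=np.nonzero(t); z=np.median(P[t][:,2]) if len(u) else 0
        a=m&(P[...,2]>.085);vv,uu=np.nonzero(a)
        print(k,a.sum(),uu.mean(),vv.mean(),"top",len(u),z,plane(c,[[u.mean(),v.mean()]],.135) if len(u) else"")
    # fixture
    F=(P[...,0]>.45)&(P[...,0]<.8)&(P[...,1]<.3)&(P[...,1]>-.1)
    b=F&(P[...,2]>.055)&(P[...,2]<.083)
    v,u=np.nonzero(b);r=cv2.minAreaRect(P[b][:,:2].astype(np.float32));print("riser",b.sum(),r)
    b=F&(P[...,2]>.073)&(P[...,2]<.082);r=cv2.minAreaRect(P[b][:,:2].astype(np.float32));print("bar",b.sum(),r)
    b=F&(P[...,2]>.084)&(P[...,2]<.1);print("screw",b.sum(),P[b].mean(0) if b.any() else"")
    x0,y0,x1,y1=(225,225,345,300) if n=="top" else (320,235,460,345)
    cv2.imwrite(f"pics/{n}_fix.png",cv2.resize(c["img"][y0:y1,x0:x1,::-1],None,fx=5.5,fy=5.5,interpolation=cv2.INTER_CUBIC))
    if n=="top":
        x0,y0,x1,y1=(380,210,450,325);B=cv2.resize(c["img"][y0:y1,x0:x1,::-1],None,fx=3.6,fy=3.6)
        A=cv2.imread("pics/top_fix.png")[:413,:660];Z=np.zeros((413,800,3),np.uint8);Z[:,:]=0
        A=cv2.resize(A,(540,338));Z[:338,:540]=A;Z[:413,545:545+B.shape[1]]=B[:413,:252];cv2.imwrite("pics/crop1.png",Z)
E
```

```text
top cam [0.4439 0.0076 1.3225]
orange 79 417.1898734177215 251.60759493670886 top 76 0.13407796311661702 [[ 0.5684 -0.2068  0.135 ]]
green 72 409.4166666666667 230.36111111111111 top 0 0 
black 127 421.8897637795276 275.9212598425197 top 74 0.13441185346977502 [[ 0.5112 -0.2227  0.135 ]]
riser 2347 ((0.6548382639884949, 0.09598827362060547), (0.21717168390750885, 0.4123467206954956), 60.51234436035156)
bar 941 ((0.5568288564682007, 0.16027480363845825), (0.053368449211120605, 0.18177205324172974), 7.057724475860596)
screw 56 [0.5502 0.2008 0.0881]
scene cam [1.1476 0.4676 0.8322]
orange 170 264.1294117647059 190.98823529411766 top 75 0.1332599478775165 [[ 0.5756 -0.2041  0.135 ]]
green 153 253.00653594771242 206.84313725490196 top 1 0.13239744054572922 [[ 0.5164 -0.2155  0.135 ]]
black 200 276.4 176.85 top 78 0.13306941358097463 [[ 0.5184 -0.2213  0.135 ]]
riser 3346 ((0.6487494111061096, 0.15165141224861145), (0.289091557264328, 0.20342522859573364), 2.0747756958007812)
bar 1424 ((0.5562478303909302, 0.14880773425102234), (0.054483626037836075, 0.16657088696956635), 7.441129207611084)
screw 82 [0.5514 0.204  0.0884]
```

View pics/crop1.png

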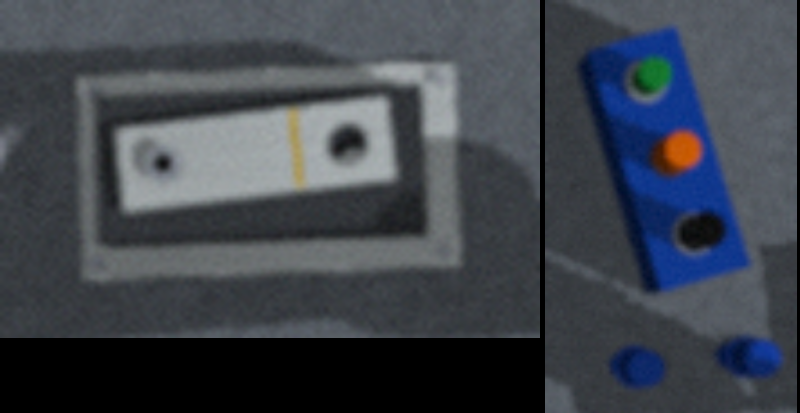

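The crop confirms the choice: the drift sits in the middle hole, the black bolt in the hole nearest the robot at top-view (423,274), and the blue look-alikes stand outside the rack. The bar hole is at top-view (302.3,257) and the screw socket at (261.2,261).

```bash
python3 - <<'E'
from h import *
np.set_printoptions(precision=4,suppress=True)
for n in("top","scene"):
    c=pickle.load(open(n+".pkl","rb"));P=cloud(c);H,S,V=cv2.split(cv2.cvtColor(c["img"],cv2.COLOR_RGB2HSV))
    m=(H>100)&(H<130)&(S>120)&(abs(P[...,2]-.075)<.006)&(P[...,1]<-.1)&(P[...,1]>-.32)&(P[...,0]<.75)&(P[...,0]>.45)
    k,l,st,ce=cv2.connectedComponentsWithStats(m.astype(np.uint8));i=1+st[1:,4].argmax()
    v,u=np.nonzero(l==i);Q=plane(c,np.c_[u,v],.075)[:,:2];r=cv2.minAreaRect(Q.astype(np.float32));print(n,"rack",st[i,4],r)
    # bar rect from brightness
    m=(P[...,0]>.5)&(P[...,0]<.62)&(P[...,1]>.05)&(P[...,1]<.26)&(abs(P[...,2]-.08)<.012)&(V>120)
    k,l,st,ce=cv2.connectedComponentsWithStats(m.astype(np.uint8));i=1+st[1:,4].argmax();v,u=np.nonzero(l==i)
    Q=plane(c,np.c_[u,v],.078)[:,:2];r=cv2.minAreaRect(Q.astype(np.float32));print("bar",st[i,4],r)
    ms=(l==i).astype(np.uint8);cs,hi=cv2.findContours(ms,cv2.RETR_CCOMP,cv2.CHAIN_APPROX_NONE)
    for q,h in zip(cs,hi[0]):
        if h[3]>=0 and len(q)>5: 
            e=cv2.minEnclosingCircle(plane(c,q[:,0],.078)[:,:2].astype(np.float32));print(" hole",q[:,0].mean(0),plane(c,[q[:,0].mean(0)],.078)[0],e)
    if n=="top":
        print("barhole",plane(c,[[302.3,257]],.078),"screw",plane(c,[[261.2,261]],.088))
        q=np.array([[103,97],[422,87],[425,233],[105,245]])/4.5+225; W=plane(c,q,.066);print("riser corners",W,W.mean(0))
E
```

```text
top rack 1388 ((0.5697948932647705, -0.20776453614234924), (0.1906508505344391, 0.07197081297636032), 16.07889747619629)
bar 1019 ((0.5557243227958679, 0.1507221758365631), (0.05070022866129875, 0.16547414660453796), 6.831211566925049)
 hole [260.2941 260.4118] [0.5514 0.208  0.078 ] ((0.5511362552642822, 0.20879147946834564), 0.01005297340452671)
 hole [256.25 258.5 ] [0.5566 0.2191 0.078 ] ((0.556604266166687, 0.21842266619205475), 0.010412480682134628)
 hole [301.4074 256.2593] [0.5623 0.0963 0.078 ] ((0.5622128844261169, 0.09560032933950424), 0.014674700796604156)
barhole [[0.5603 0.0939 0.078 ]] screw [[0.5489 0.2039 0.088 ]]
riser corners [[0.5907 0.2448 0.066 ]
 [0.5961 0.0497 0.066 ]
 [0.5073 0.0479 0.066 ]
 [0.5004 0.242  0.066 ]] [0.5486 0.1461 0.066 ]
scene rack 935 ((0.5733768343925476, -0.20594075322151184), (0.19435563683509827, 0.07199813425540924), 15.232843399047852)
bar 1320 ((0.5570698976516724, 0.14929039776325226), (0.053140945732593536, 0.16520904004573822), 6.935390472412109)
 hole [416.0833 284.0625] [0.5502 0.2066 0.078 ] ((0.5483269691467285, 0.20831413567066193), 0.01920207403600216)
 hole [368.4667 261.5   ] [0.5642 0.0954 0.078 ] ((0.5642346143722534, 0.09524738043546677), 0.01376282423734665)
```

jog_arm:
  commands:
    - [[475,-298,0],[0,0,2.4],60]
    - [[475,-298,0],[0,0,2.4],60]
    - [[475,-298,0],[0,0,2.4],60]
    - [[475,-298,0],[0,0,2.4],60]
    - [[475,-298,0],[0,0,2.4],60]
    - [[475,-298,0],[0,0,2.4],60]
    - [[475,-298,0],[0,0,2.4],60]
    - [[475,-298,0],[0,0,2.4],60]
    - [[475,-298,0],[0,0,2.4],60]
    - [[475,-298,0],[0,0,2.4],60]
    - [[475,-298,0],[0,0,2.4],60]
    - [[475,-298,0],[0,0,2.4],60]
    - [[475,-298,0],[0,0,2.4],60]
    - [[475,-298,0],[0,0,2.4],60]
    - [[475,-298,0],[0,0,2.4],60]
    - [[475,-298,0],[0,0,2.4],60]
    - [[475,-298,0],[0,0,2.4],60]
  grip_force: 80

```text
time: 1.8
eef_pos: [0.569, -0.2094, 0.2064]
eef_rot: [0.0, 0.99, 0.138, -0.0]
wrist_force: [-0.5, 0.1, -0.4]
gripper_width: 0.0602
gripper_force: 0.0
```

```bash
cat >> h.py <<'E'
from scipy.spatial.transform import Rotation as Ro
def tool(s): 
    q=s["eef_rot"];return Ro.from_quat([q[1],q[2],q[3],q[0]])
def go(s,target,yaw=None):
    R=tool(s);d=R.inv().apply(np.array(target)-s["eef_pos"])*1000
    x=R.apply([1,0,0]);y0=np.degrees(np.arctan2(x[1],x[0]))
    print("pos",s["eef_pos"].round(4),"yaw",y0.round(2),"tilt",R.apply([0,0,1]).round(4),"shift mm",d.round(1),"turn z",None if yaw is None else round(y0-yaw,2),"F",s["wrist_force"].round(1),"w",round(s["gripper_width"]*1000,1),"t",s["time"])
E
python3 - <<'E'
import rig
print([n for n in dir(rig) if n[0]!='_'], getattr(rig,'pinch_z',None))
from h import *
s=rig.read_state();go(s,[.570,-.2072,.088],16)
E
```

```text
['Unreachable', 'capture', 'close_job', 'pinch_z', 'read_state'] 0.0187
pos [ 0.569  -0.2094  0.2064] yaw 15.85 tilt [-1.e-04 -5.e-04 -1.e+00] shift mm [  1.6  -1.9 118.4] turn z -0.15 F [-0.5  0.1 -0.4] w 60.2 t 1.8
```

jog_arm:
  commands:
    - [[1.6,-1.9,50],[0,0,0],60]
    - [[1.6,-1.9,90],[0,0,0],60]
    - [[1.6,-1.9,110],[0,0,0],60]
    - [[1.6,-1.9,118],[0,0,0],60]
    - [[1.6,-1.9,118],[0,0,0],60]
    - [[1.6,-1.9,118],[0,0,0],26]
    - [[1.6,-1.9,118],[0,0,0],20]
    - [[1.6,-1.9,118],[0,0,0],15]
    - [[1.6,-1.9,118],[0,0,0],10]
    - [[1.6,-1.9,118],[0,0,0],10]
    - [[1.6,-1.9,118],[0,0,0],10]
    - [[1.6,-1.9,118],[0,0,0],10]
  grip_force: 80

```text
time: 3.0
eef_pos: [0.5723, -0.2067, 0.0903]
eef_rot: [0.001, 0.99, 0.139, 0.002]
wrist_force: [0.1, -1.7, 6.1]
gripper_width: 0.024
gripper_force: 78.0
```

```bash
python3 - <<'E'
import rig
from h import *
s=rig.read_state();go(s,[.570,-.2072,.19],16)
print(s["gripper_force"],s["ft_torque"])
E
```

```text
pos [ 0.5723 -0.2067  0.0903] yaw 15.96 tilt [ 0.0039 -0.002  -1.    ] shift mm [ -2.    0.1 -99.7] turn z -0.04 F [ 0.1 -1.7  6.1] w 24.0 t 3.0
77.99844861030579 [-0.31177695  0.03618118  0.00410292]
```

jog_arm:
  commands:
    - [[0,0,-8],[0,0,0],10]
    - [[0,0,-25],[0,0,0],10]
    - [[0,0,-60],[0,0,0],10]
    - [[0,0,-100],[0,0,0],10]
    - [[0,0,-130],[0,0,0],10]
    - [[0,0,-130],[0,0,0],10]
    - [[0,0,-130],[0,0,0],10]

```text
time: 3.7
eef_pos: [0.5701, -0.2052, 0.2183]
eef_rot: [-0.0, 0.99, 0.139, -0.0]
wrist_force: [-0.8, -1.0, -2.4]
gripper_width: 0.0245
gripper_force: 79.0
```

```bash
python3 - <<'E'
import rig
from h import *
s=rig.read_state();go(s,[.550,.092,.22],90);print(s["ft_torque"],s["gripper_force"])
c=rig.capture("scene");p=pix(c,s["eef_pos"])[0].astype(int);print(p)
a=c["img"][max(0,p[1]-70):p[1]+80,p[0]-100:p[0]+100,::-1];cv2.imwrite("pics/hand1.png",cv2.resize(a,None,fx=4,fy=4,interpolation=cv2.INTER_CUBIC))
E
```

```text
pos [ 0.5701 -0.2052  0.2183] yaw 16.0 tilt [-5.e-04  3.e-04 -1.e+00] shift mm [  62.6 -291.3   -1.6] turn z -74.0 F [-0.8 -1.  -2.4] w 24.5 t 3.7
[0.04659332 0.02138563 0.01019524] 78.95061135292053
[261 153]
```

View pics/hand1.png

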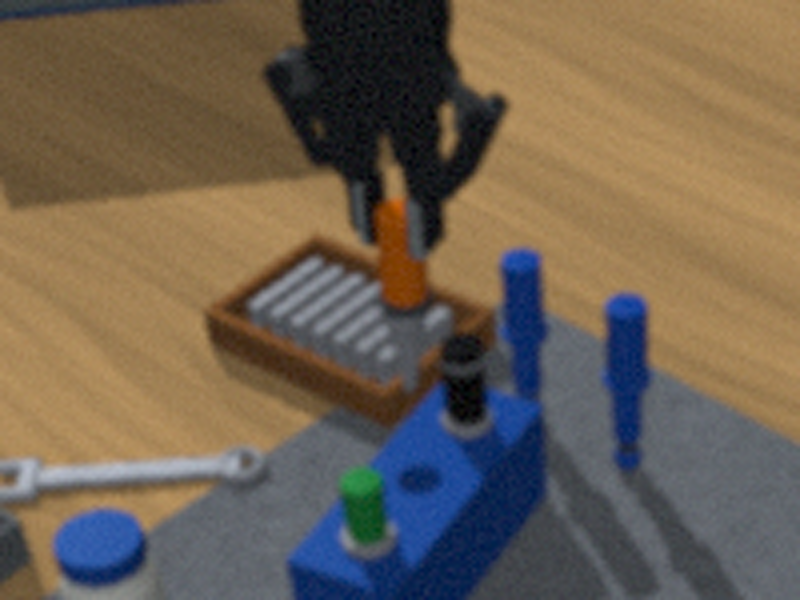

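The drift is held by its handle and is clear of the rack. Its empty hole shows at crop (420,478), and the black and green tools still stand in place. The visible part of the shank ends at crop (410,390).

jog_arm:
  commands:
    - [[73,-292,0],[0,0,-74],10]
    - [[73,-292,0],[0,0,-74],10]
    - [[73,-292,0],[0,0,-74],10]
    - [[73,-292,0],[0,0,-74],10]
    - [[73,-292,0],[0,0,-74],10]
    - [[73,-292,0],[0,0,-74],10]
    - [[73,-292,0],[0,0,-74],10]
    - [[73,-292,0],[0,0,-74],10]
    - [[73,-292,0],[0,0,-74],10]
    - [[73,-292,0],[0,0,-74],10]
    - [[73,-292,0],[0,0,-74],10]
    - [[73,-292,0],[0,0,-74],10]
    - [[73,-292,0],[0,0,-74],10]
    - [[73,-292,0],[0,0,-74],10]
    - [[73,-292,0],[0,0,-74],10]
  grip_force: 100

```text
time: 5.25
eef_pos: [0.5605, 0.0951, 0.2184]
eef_rot: [0.0, 0.707, 0.707, 0.0]
wrist_force: [-0.3, 0.7, -2.7]
gripper_width: 0.0236
gripper_force: 98.8
```

```bash
cat >> h.py <<'E'
def axis(c,s,mask,off,zs):
    """compare blob centre per row with projected vertical line through TCP"""
    v,u=np.nonzero(mask)
    for z in zs:
        P=np.array([s["eef_pos"][0],s["eef_pos"][1],s["eef_pos"][2]+z]);q=pix(c,P)[0]
        k=abs(v-q[1])<1.5;px=pix(c,P+[0,.01,0])[0]-q
        if k.any(): print(z,"proj",q.round(1),"blob u %.1f..%.1f mid %.1f"%(u[k].min(),u[k].max(),(u[k].min()+u[k].max())/2),"px per 10mm y",px.round(2),"x",(pix(c,P+[.01,0,0])[0]-q).round(2))
E
python3 - <<'E'
import rig
from h import *
s=rig.read_state();go(s,[.5573,.0957,.22],90);print(rig.read_state()["eef_pos"])
c=rig.capture("scene");H,S,V=cv2.split(cv2.cvtColor(c["img"],cv2.COLOR_RGB2HSV))
p=pix(c,s["eef_pos"])[0].astype(int);m=(H<15)&(S>170)&(V>70);m[:,:p[0]-40]=0;m[:,p[0]+40:]=0
axis(c,s,m,0,[.03,.02,.01,.005,0,-.003])
a=c["img"][max(0,p[1]-70):p[1]+80,p[0]-100:p[0]+100,::-1];print(p);cv2.imwrite("pics/hand2.png",cv2.resize(a,None,fx=4,fy=4,interpolation=cv2.INTER_CUBIC))
E
```

```text
pos [0.5605 0.0951 0.2184] yaw 89.96 tilt [ 2.e-04 -1.e-04 -1.e+00] shift mm [ 0.6 -3.2 -1.6] turn z -0.04 F [-0.3  0.7 -2.7] w 23.6 t 5.25
[0.56047698 0.09509646 0.21836748]
0.03 proj [376.  199.2] blob u 378.0..382.0 mid 380.0 px per 10mm y [4.32 2.29] x [-3.18  2.63]
0.02 proj [375.6 203.3] blob u 378.0..380.0 mid 379.0 px per 10mm y [4.28 2.29] x [-3.16  2.63]
0.01 proj [375.2 207.2] blob u 368.0..379.0 mid 373.5 px per 10mm y [4.25 2.3 ] x [-3.14  2.63]
0.005 proj [375.  209.2] blob u 367.0..379.0 mid 373.0 px per 10mm y [4.23 2.3 ] x [-3.13  2.64]
0 proj [374.8 211.2] blob u 367.0..379.0 mid 373.0 px per 10mm y [4.21 2.3 ] x [-3.12  2.64]
-0.003 proj [374.6 212.3] blob u 367.0..378.0 mid 372.5 px per 10mm y [4.2 2.3] x [-3.11  2.64]
[374 211]
```

View pics/hand2.png

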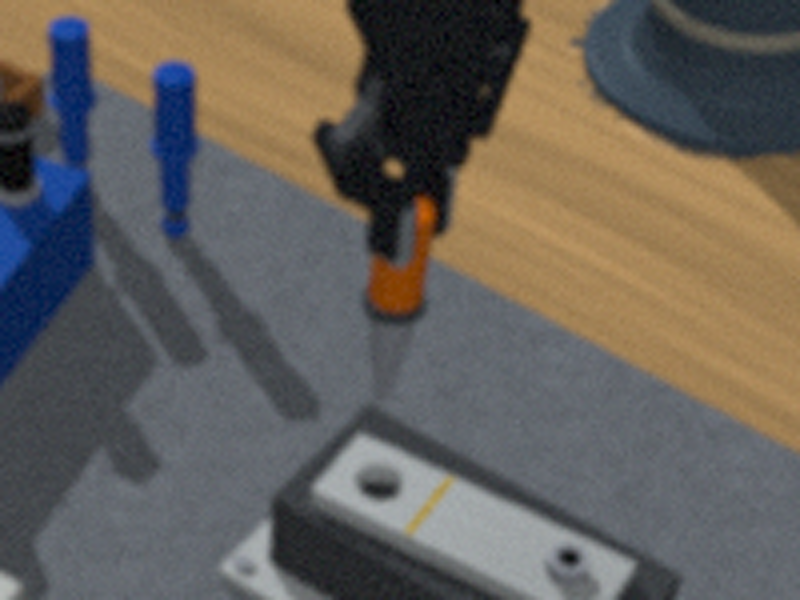

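The drift hangs upright over the fixture, with its tip at about crop (382,400), which is full-image (369.5,241). The bar hole is at crop (378,481) and the screw at (569,557).

```bash
python3 - <<'E'
import rig
from h import *
c=pickle.load(open("scene.pkl","rb"))
for z in(.137,.141,.145):print(z,plane(c,[[369.5,241]],z).round(4))
print("hole",plane(c,[[274+378/4,141+481/4]],.078),"screw",plane(c,[[274+569/4,141+557/4]],.088))
print("handle u ray: TCP-height pt",plane(c,[[373,211.2]],.2184))
t=rig.capture("top");s=rig.read_state()
print("TCP in top",pix(t,s["eef_pos"]))
E
```

```text
0.137 [[0.5633 0.092  0.137 ]]
0.141 [[0.5666 0.0941 0.141 ]]
0.145 [[0.57   0.0963 0.145 ]]
hole [[0.56360753 0.09498028 0.078     ]] screw [[0.54944108 0.20480196 0.088     ]]
handle u ray: TCP-height pt [[0.56279504 0.09262924 0.2184    ]]
TCP in top [[297.76337912 251.51093902]]
```

jog_arm:
  commands:
    - [[4,-3,20],[0,0,0],10]
    - [[4,-3,45],[0,0,0],10]
    - [[4,-3,56],[0,0,0],10]
    - [[4,-3,60],[0,0,0],10]
    - [[4,-3,64],[0,0,0],10]
    - [[4,-3,68],[0,0,0],10]
    - [[4,-3,70],[0,0,0],10]
    - [[4,-3,70],[0,0,0],10]

```text
time: 6.15
eef_pos: [0.5576, 0.0991, 0.1485]
eef_rot: [0.0, 0.707, 0.707, 0.0]
wrist_force: [-1.4, 0.0, -1.8]
gripper_width: 0.0237
gripper_force: 98.8
```

```bash
cat > see.py <<'E'
import rig,sys
from h import *
s=rig.read_state();go(s,[.5573,.0957,.15],90)
c=rig.capture("scene")
p=pix(c,s["eef_pos"])[0].astype(int)
a=c["img"][max(0,p[1]-60):p[1]+65,p[0]-80:p[0]+80,::-1];print("crop origin",p[0]-80,max(0,p[1]-60));cv2.imwrite(sys.argv[1],cv2.resize(a,None,fx=4.5,fy=4.5,interpolation=cv2.INTER_CUBIC))
E
python3 see.py pics/in1.png
```

```text
pos [0.5576 0.0991 0.1485] yaw 89.97 tilt [ 4.e-04 -1.e-04 -1.e+00] shift mm [-3.4 -0.3 -1.5] turn z -0.03 F [-1.4  0.  -1.8] w 23.7 t 6.15
crop origin 294 177
```

View pics/in1.png

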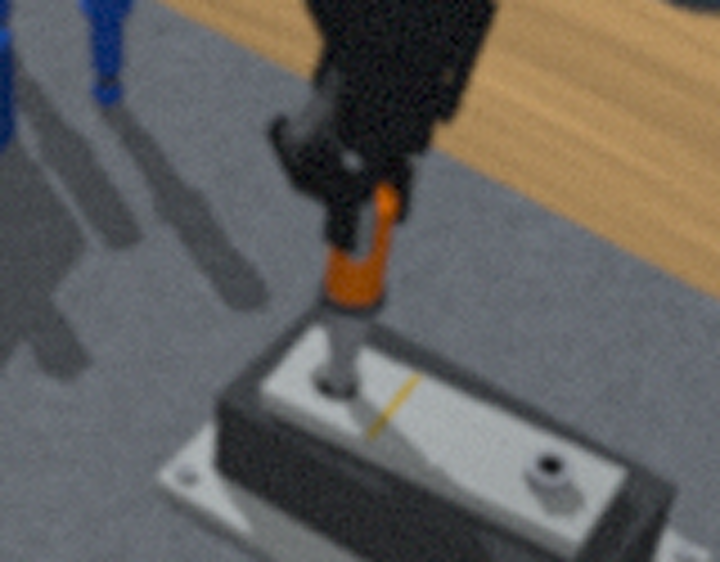

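The tip has entered the hole. The shank meets the bar at crop (343,385), the bar hole spans about 313 to 360 there, and there is no contact force. I'll drive on in steps while shifting towards the bore axis.

jog_arm:
  commands:
    - [[0,0,5],[0,0,0],10]
    - [[0,0,10],[0,0,0],10]
    - [[0,0,14],[0,0,0],10]
    - [[0,-0.5,18],[0,0,0],10]
    - [[0,-1,22],[0,0,0],10]
    - [[0,-1.5,25],[0,0,0],10]
    - [[0,-1.5,25],[0,0,0],10]

```text
time: 6.9
eef_pos: [0.5553, 0.0988, 0.1223]
eef_rot: [-0.0, 0.707, 0.707, -0.001]
wrist_force: [-1.1, -0.0, -4.2]
gripper_width: 0.0239
gripper_force: 99.1
```

jog_arm:
  commands:
    - [[0,0,3],[0,0,0],10]
    - [[0,-0.5,6],[0,0,0],10]
    - [[0,-0.8,9],[0,0,0],10]
    - [[0,-1,12],[0,0,0],10]
    - [[0,-1,12],[0,0,0],10]

```text
time: 7.4
eef_pos: [0.5544, 0.0987, 0.1119]
eef_rot: [0.0, 0.707, 0.707, -0.001]
wrist_force: [-4.7, -1.8, 3.7]
gripper_width: 0.0238
gripper_force: 100.3
```

jog_arm:
  commands:
    - [[0,-1,2],[0,0,0],10]
    - [[0,-1.5,5],[0,0,0],10]
    - [[0,-2,8],[0,0,0],10]
    - [[0,-2,8],[0,0,0],10]

```text
time: 7.8
eef_pos: [0.5531, 0.0985, 0.1038]
eef_rot: [0.0, 0.707, 0.707, -0.0]
wrist_force: [-2.6, -2.1, 3.4]
gripper_width: 0.0241
gripper_force: 99.8
```

jog_arm:
  commands:
    - [[-0.5,-0.4,2],[0,0,0],10]
    - [[-0.5,-0.8,4],[0,0,0],10]
    - [[-0.5,-1,7],[0,0,0],10]
    - [[-0.5,-1,7],[0,0,0],10]

```text
time: 8.2
eef_pos: [0.5521, 0.0981, 0.0966]
eef_rot: [0.0, 0.707, 0.707, -0.0]
wrist_force: [-3.2, -0.9, 3.7]
gripper_width: 0.024
gripper_force: 99.8
```

jog_arm:
  commands:
    - [[-0.3,-0.5,2],[0,0,0],10]
    - [[-0.3,-0.5,4],[0,0,0],10]
    - [[-0.3,-0.5,5],[0,0,0],10]
    - [[-0.3,-0.5,5],[0,0,0],10]

```text
time: 8.6
eef_pos: [0.5521, 0.0981, 0.0932]
eef_rot: [0.001, 0.707, 0.707, -0.0]
wrist_force: [-6.4, -2.4, 14.7]
gripper_width: 0.0236
gripper_force: 101.1
```

```bash
python3 see.py pics/in2.png
```

```text
pos [0.5521 0.0981 0.0932] yaw 89.96 tilt [ 0.001  -0.0013 -1.    ] shift mm [ -2.4   5.3 -56.8] turn z -0.04 F [-6.4 -2.4 14.7] w 23.6 t 8.6
crop origin 293 194
```

View pics/in2.png

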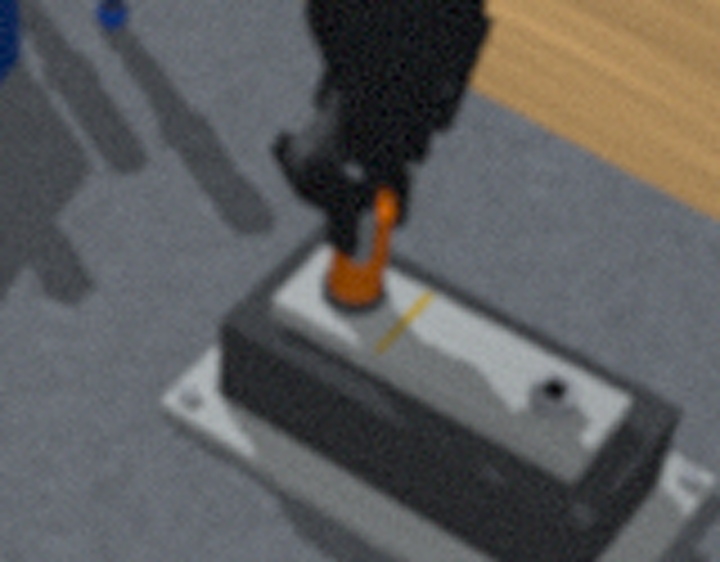

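The drift is fully in: its collar sits on the bar at crop (355,300), and the bar's edges run parallel to the block. The force shows it leaning on the bore's far wall, so I'll shift it slightly the other way to take up the clearance.

jog_arm:
  commands:
    - [[-0.5,-1,-2],[0,0,0],10]
    - [[-0.5,-2,-2],[0,0,0],10]
    - [[-0.5,-2.5,-2],[0,0,0],10]
    - [[-0.5,-2.5,-2],[0,0,0],10]

```text
time: 9.05
eef_pos: [0.5508, 0.0979, 0.0936]
eef_rot: [0.001, 0.707, 0.707, 0.002]
wrist_force: [3.8, -1.2, -0.6]
gripper_width: 0.0239
gripper_force: 99.7
```

jog_arm:
  commands:
    - [[0,-0.7,0],[0,0,0],10]
    - [[0,-1.2,0],[0,0,0],10]
    - [[0,-1.2,0],[0,0,0],10]

```text
time: 9.35
eef_pos: [0.5489, 0.098, 0.0936]
eef_rot: [0.001, 0.707, 0.707, 0.001]
wrist_force: [4.6, -0.5, -0.4]
gripper_width: 0.0236
gripper_force: 99.8
```

jog_arm:
  commands:
    - [[0,1.2,0],[0,0,0],10]
    - [[0,1.2,-8],[0,0,0],10]
    - [[0,1.2,-25],[0,0,0],10]
    - [[0,1.2,-60],[0,0,0],10]
    - [[0,1.2,-100],[0,0,0],10]
    - [[0,1.2,-130],[0,0,0],10]
    - [[0,1.2,-130],[0,0,0],10]
    - [[0,1.2,-130],[0,0,0],10]

```text
time: 10.15
eef_pos: [0.5471, 0.098, 0.2226]
eef_rot: [-0.001, 0.707, 0.707, -0.001]
wrist_force: [0.2, -0.3, -3.7]
gripper_width: 0.0234
gripper_force: 99.9
```

```bash
python3 - <<'E'
import rig
from h import *
s=rig.read_state();go(s,[.570,-.2058,.222],16);print(s["ft_torque"])
c=rig.capture("scene");H,S,V=cv2.split(cv2.cvtColor(c["img"],cv2.COLOR_RGB2HSV));p=pix(c,s["eef_pos"])[0].astype(int);m=(H<15)&(S>170)&(V>70);m[:,:p[0]-40]=0;m[:,p[0]+40:]=0
axis(c,s,m,0,[.01,.005,0,-.003])
E
```

```text
pos [0.5471 0.098  0.2226] yaw 90.02 tilt [-3.2e-03 -5.0e-04 -1.0e+00] shift mm [-303.8   22.8    0.6] turn z 74.02 F [ 0.2 -0.3 -3.7] w 23.4 t 10.15
[-0.00844858  0.02300246  0.03872031]
0.01 proj [380.7 202.8] blob u 373.0..385.0 mid 379.0 px per 10mm y [4.26 2.27] x [-3.09  2.6 ]
0.005 proj [380.5 204.8] blob u 373.0..385.0 mid 379.0 px per 10mm y [4.24 2.27] x [-3.08  2.6 ]
0 proj [380.3 206.7] blob u 372.0..384.0 mid 378.0 px per 10mm y [4.23 2.27] x [-3.07  2.6 ]
-0.003 proj [380.1 207.9] blob u 372.0..384.0 mid 378.0 px per 10mm y [4.21 2.27] x [-3.07  2.6 ]
```

jog_arm:
  commands:
    - [[-304.5,24.8,0],[0,0,74],10]
    - [[-304.5,24.8,0],[0,0,74],10]
    - [[-304.5,24.8,0],[0,0,74],10]
    - [[-304.5,24.8,0],[0,0,74],10]
    - [[-304.5,24.8,0],[0,0,74],10]
    - [[-304.5,24.8,0],[0,0,74],10]
    - [[-304.5,24.8,0],[0,0,74],10]
    - [[-304.5,24.8,0],[0,0,74],10]
    - [[-304.5,24.8,0],[0,0,74],10]
    - [[-304.5,24.8,0],[0,0,74],10]
    - [[-304.5,24.8,0],[0,0,74],10]
    - [[-304.5,24.8,0],[0,0,74],10]
    - [[-304.5,24.8,0],[0,0,74],10]
    - [[-304.5,24.8,0],[0,0,74],10]

```text
time: 11.6
eef_pos: [0.5736, -0.2067, 0.2232]
eef_rot: [-0.0, 0.99, 0.139, -0.0]
wrist_force: [-0.3, 0.2, -2.6]
gripper_width: 0.0237
gripper_force: 99.7
```

```bash
python3 - <<'E'
import rig
from h import *
s=rig.read_state();go(s,[.572,-.2065,.0905],16)
c=rig.capture("top");P=cloud(c);pickle.dump(c,open("top2.pkl","wb"));V=c["img"].max(2)
m=(P[...,0]>.5)&(P[...,0]<.62)&(P[...,1]>.05)&(P[...,1]<.26)&(abs(P[...,2]-.08)<.012)&(V>110)
k,l,st,ce=cv2.connectedComponentsWithStats(m.astype(np.uint8));i=1+st[1:,4].argmax();v,u=np.nonzero(l==i)
print("bar",cv2.minAreaRect(plane(c,np.c_[u,v],.078)[:,:2].astype(np.float32)))
cs,hi=cv2.findContours((l==i).astype(np.uint8),cv2.RETR_CCOMP,cv2.CHAIN_APPROX_NONE)
for q,h in zip(cs,hi[0]):
    if h[3]>=0 and len(q)>5: print(" hole",q[:,0].mean(0),plane(c,[q[:,0].mean(0)],.078)[0])
cv2.imwrite("pics/top2.png",cv2.resize(c["img"][225:300,225:345,::-1],None,fx=6,fy=6,interpolation=cv2.INTER_CUBIC))
E
```

```text
pos [ 0.5736 -0.2067  0.2232] yaw 16.01 tilt [-2.e-04  1.e-04 -1.e+00] shift mm [ -1.5  -0.6 132.7] turn z 0.01 F [-0.3  0.2 -2.6] w 23.7 t 11.6
bar ((0.5506136417388916, 0.15030628442764282), (0.05153251066803932, 0.16608627140522003), 0.9576199054718018)
 hole [286.5 267. ] [0.53331787 0.1365423  0.078     ]
 hole [260.66666667 260.66666667] [0.55066941 0.20696279 0.078     ]
 hole [301.46153846 260.07692308] [0.55197665 0.09612381 0.078     ]
```

View pics/top2.png

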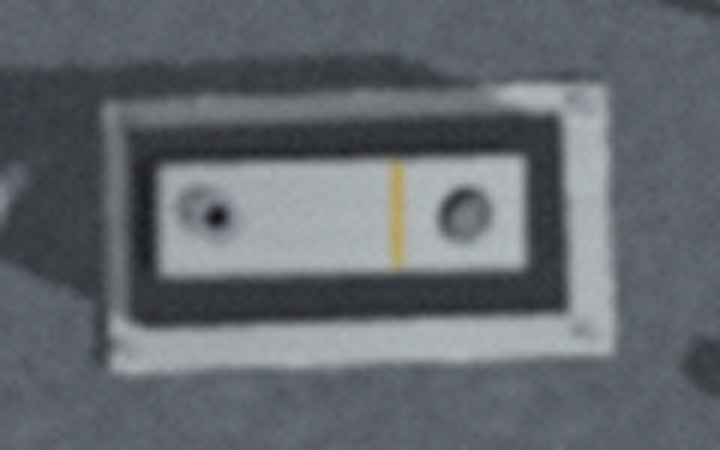

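The bar now lies nearly parallel to the block in the top view. The hole is at crop (465,213), and the angle is within about 0.5° of the block's edges. Next I'll return the drift to the middle rack hole.

jog_arm:
  commands:
    - [[-1.5,-0.6,40],[0,0,0],10]
    - [[-1.5,-0.6,65],[0,0,0],10]
    - [[-1.5,-0.6,80],[0,0,0],10]
    - [[-1.5,-0.6,95],[0,0,0],10]
    - [[-1.5,-0.6,105],[0,0,0],10]
    - [[-1.5,-0.6,110],[0,0,0],10]
    - [[-1.5,-0.6,110],[0,0,0],10]

```text
time: 12.35
eef_pos: [0.5722, -0.2065, 0.1132]
eef_rot: [-0.0, 0.99, 0.139, -0.0]
wrist_force: [0.6, 0.0, -2.1]
gripper_width: 0.0238
gripper_force: 99.8
```

Free, no contact; 23 mm to go.

jog_arm:
  commands:
    - [[0,0,6],[0,0,0],10]
    - [[0,0,11],[0,0,0],10]
    - [[0,0,16],[0,0,0],10]
    - [[0,0,16],[0,0,0],10]

```text
time: 12.75
eef_pos: [0.5715, -0.2064, 0.0966]
eef_rot: [-0.0, 0.99, 0.139, -0.001]
wrist_force: [-0.3, -0.1, -2.1]
gripper_width: 0.0238
gripper_force: 99.8
```

jog_arm:
  commands:
    - [[0,0,3],[0,0,0],10]
    - [[0,0,6],[0,0,0],10]
    - [[0,0,6.5],[0,0,0],10]
    - [[0,0,6.5],[0,0,0],10]

```text
time: 13.15
eef_pos: [0.5721, -0.2065, 0.0908]
eef_rot: [0.0, 0.99, 0.139, 0.0]
wrist_force: [-1.2, -0.7, -1.8]
gripper_width: 0.0237
gripper_force: 99.8
```

jog_arm:
  commands:
    - [[0,0,1],[0,0,0],10]
    - [[0,0,1.5],[0,0,0],10]
    - [[0,0,1.5],[0,0,0],60]
    - [[0,0,1.5],[0,0,0],60]
    - [[0,0,1.5],[0,0,0],60]
    - [[0,0,1.5],[0,0,0],60]
    - [[0,0,-10],[0,0,0],60]
    - [[0,0,-40],[0,0,0],60]
    - [[0,0,-80],[0,0,0],60]
    - [[0,0,-115],[0,0,0],60]
    - [[0,0,-115],[0,0,0],60]
    - [[0,0,-115],[0,0,0],60]

```text
time: 14.35
eef_pos: [0.5725, -0.2067, 0.2073]
eef_rot: [0.001, 0.99, 0.139, 0.001]
wrist_force: [0.2, 0.3, -0.3]
gripper_width: 0.06
gripper_force: 0.0
```

```bash
python3 - <<'E'
import rig
from h import *
s=rig.read_state();go(s,[.5135,-.2235,.205],16)
c=rig.capture("scene");c0=pickle.load(open("scene.pkl","rb"))
for q in(c0,c):
    H,S,V=cv2.split(cv2.cvtColor(q["img"],cv2.COLOR_RGB2HSV));P=cloud(q)
    m=(H<15)&(S>170)&(V>90)&(P[...,1]<-.1)&(P[...,1]>-.3)&(P[...,2]>.08)&(P[...,0]<.7)
    v,u=np.nonzero(m);print(m.sum(),u.mean(),v.mean(),u.min(),u.max(),v.min(),v.max())
E
```

```text
pos [ 0.5725 -0.2067  0.2073] yaw 15.98 tilt [ 0.0025 -0.001  -1.    ] shift mm [-61.4  -0.1   2.2] turn z -0.02 F [ 0.2  0.3 -0.3] w 60.0 t 14.35
173 264.1791907514451 191.1907514450867 259 269 180 203
179 264.0782122905028 191.88268156424581 259 269 180 203
```

The drift stands in its hole with the same outline as at the start. Now the bolt.

jog_arm:
  commands:
    - [[-40,0,0],[0,0,0],60]
    - [[-63,0,0],[0,0,0],60]
    - [[-63,0,10],[0,0,0],60]
    - [[-63,0,50],[0,0,0],60]
    - [[-63,0,90],[0,0,0],60]
    - [[-63,0,110],[0,0,0],60]
    - [[-63,0,115],[0,0,0],60]
    - [[-63,0,115],[0,0,0],60]
    - [[-63,0,115],[0,0,0],26]
    - [[-63,0,115],[0,0,0],20]
    - [[-63,0,115],[0,0,0],15]
    - [[-63,0,115],[0,0,0],10]
    - [[-63,0,115],[0,0,0],10]
    - [[-63,0,115],[0,0,0],10]
    - [[-63,0,115],[0,0,0],10]
  grip_force: 100

```text
time: 15.9
eef_pos: [0.5129, -0.2249, 0.0926]
eef_rot: [0.001, 0.99, 0.139, 0.002]
wrist_force: [-0.3, -0.7, 7.0]
gripper_width: 0.0232
gripper_force: 98.0
```

jog_arm:
  commands:
    - [[0,0,-8],[0,0,0],10]
    - [[0,0,-30],[0,0,0],10]
    - [[0,0,-75],[0,0,0],10]
    - [[0,0,-120],[0,0,0],10]
    - [[0,0,-135],[0,0,0],10]
    - [[0,0,-135],[0,0,0],10]
    - [[126,-300,-135],[0,0,-74],10]
    - [[126,-300,-135],[0,0,-74],10]
    - [[126,-300,-135],[0,0,-74],10]
    - [[126,-300,-135],[0,0,-74],10]
    - [[126,-300,-135],[0,0,-74],10]
    - [[126,-300,-135],[0,0,-74],10]
    - [[126,-300,-135],[0,0,-74],10]
    - [[126,-300,-135],[0,0,-74],10]
    - [[126,-300,-135],[0,0,-74],10]
    - [[126,-300,-135],[0,0,-74],10]
    - [[126,-300,-135],[0,0,-74],10]
    - [[126,-300,-135],[0,0,-74],10]
    - [[126,-300,-135],[0,0,-74],10]
    - [[126,-300,-135],[0,0,-74],10]

```text
time: 17.9
eef_pos: [0.55, 0.0991, 0.2258]
eef_rot: [0.0, 0.707, 0.707, -0.0]
wrist_force: [0.2, -1.3, -2.1]
gripper_width: 0.0237
gripper_force: 99.4
```

```bash
python3 - <<'E'
import rig
from h import *
s=rig.read_state();go(s,[.5512,.098,.165],90)
c=rig.capture("scene");p=pix(c,s["eef_pos"])[0]
for dz in (.03,0,-.01,-.02,-.04,-.06,-.08):print(dz,pix(c,s["eef_pos"]+[0,0,dz])[0].round(1))
x,y=int(p[0])-70,int(p[1])-45;print("origin",x,y)
cv2.imwrite("pics/bolt1.png",cv2.resize(c["img"][y:y+105,x:x+140,::-1],None,fx=5.5,fy=5.5,interpolation=cv2.INTER_CUBIC))
E
```

```text
pos [0.55   0.0991 0.2258] yaw 89.94 tilt [-1.e-04 -2.e-04 -1.e+00] shift mm [-1.   1.2 60.8] turn z -0.06 F [ 0.2 -1.3 -2.1] w 23.7 t 17.9
0.03 [381.4 194.3]
0 [380.  206.4]
-0.01 [379.5 210.3]
-0.02 [379.1 214.2]
-0.04 [378.2 221.7]
-0.06 [377.4 229. ]
-0.08 [376.5 236.1]
origin 309 161
```

View pics/bolt1.png

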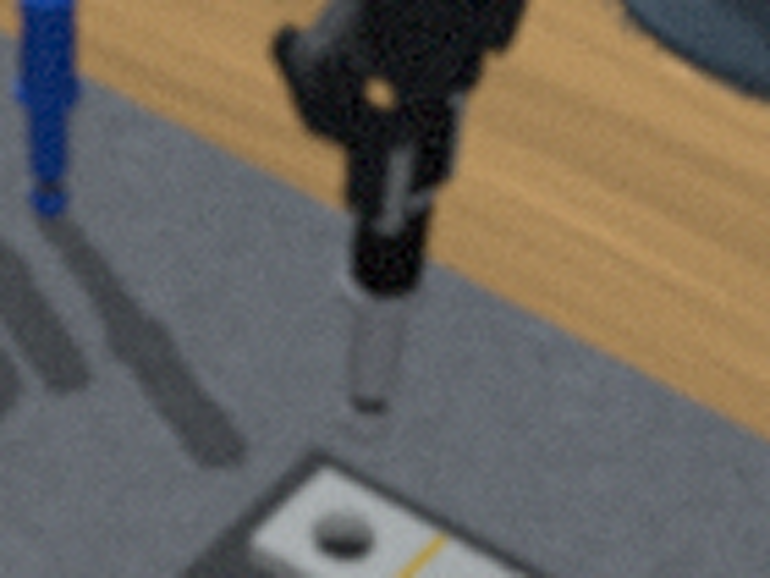

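The bolt hangs upright, with its shank at crop (377,350) and nose at (369,430). The bar hole is at (343,535). By the scene view, and by where the drift sat, it needs about -5 mm in y.

jog_arm:
  commands:
    - [[-4.7,1.2,20],[0,0,0],10]
    - [[-4.7,1.2,45],[0,0,0],10]
    - [[-4.7,1.2,55],[0,0,0],10]
    - [[-4.7,1.2,60],[0,0,0],10]
    - [[-4.7,1.2,64],[0,0,0],10]
    - [[-4.7,1.2,68],[0,0,0],10]
    - [[-4.7,1.2,68],[0,0,0],10]

```text
time: 18.65
eef_pos: [0.5513, 0.0947, 0.158]
eef_rot: [0.0, 0.707, 0.707, 0.0]
wrist_force: [-0.9, -0.4, -2.6]
gripper_width: 0.0228
gripper_force: 99.4
```

Nose is about 10 mm into the bar hole with no contact. Continue.

jog_arm:
  commands:
    - [[0,0,5],[0,0,0],10]
    - [[0,0,10],[0,0,0],10]
    - [[0,0,15],[0,0,0],10]
    - [[0,0,20],[0,0,0],10]
    - [[0,0,20],[0,0,0],10]

```text
time: 19.15
eef_pos: [0.551, 0.0942, 0.1369]
eef_rot: [-0.0, 0.707, 0.707, -0.0]
wrist_force: [-0.7, -0.4, -2.6]
gripper_width: 0.0234
gripper_force: 99.2
```

jog_arm:
  commands:
    - [[0,0,6],[0,0,0],10]
    - [[0,0,12],[0,0,0],10]
    - [[0,0,18],[0,0,0],10]
    - [[0,0,22],[0,0,0],10]
    - [[0,0,22],[0,0,0],10]

```text
time: 19.65
eef_pos: [0.5511, 0.095, 0.1153]
eef_rot: [-0.0, 0.707, 0.707, 0.0]
wrist_force: [-0.1, 1.1, -2.2]
gripper_width: 0.0234
gripper_force: 99.3
```

jog_arm:
  commands:
    - [[0,0,4],[0,0,0],10]
    - [[0,0,8],[0,0,0],10]
    - [[0,0,12],[0,0,0],10]
    - [[0,0,16],[0,0,0],10]
    - [[0,0,16],[0,0,0],10]

```text
time: 20.15
eef_pos: [0.5514, 0.0951, 0.1005]
eef_rot: [0.0, 0.707, 0.707, 0.0]
wrist_force: [-0.6, 0.2, -2.7]
gripper_width: 0.0237
gripper_force: 99.3
```

jog_arm:
  commands:
    - [[0,0,3],[0,0,0],10]
    - [[0,0,5],[0,0,0],10]
    - [[0,0,6.5],[0,0,0],10]
    - [[0,0,6.5],[0,0,0],10]

```text
time: 20.55
eef_pos: [0.5521, 0.0951, 0.0953]
eef_rot: [0.001, 0.707, 0.707, 0.001]
wrist_force: [-4.5, 0.2, 14.7]
gripper_width: 0.0234
gripper_force: 101.5
```

jog_arm:
  commands:
    - [[0,0,1.5],[0,0,0],10]
    - [[0,0,2.5],[0,0,0],10]
    - [[0,0,2.5],[0,0,0],10]

```text
time: 20.85
eef_pos: [0.5529, 0.0952, 0.0951]
eef_rot: [0.002, 0.707, 0.707, 0.001]
wrist_force: [-7.2, -2.0, 28.1]
gripper_width: 0.0234
gripper_force: 102.9
```

Solid stop at the home height. Relax, release, and back off.

jog_arm:
  commands:
    - [[0,0,-2],[0,0,0],10]
    - [[0,0,-3],[0,0,0],10]
    - [[0,0,-3],[0,0,0],30]
    - [[0,0,-3],[0,0,0],60]
    - [[0,0,-3],[0,0,0],60]
    - [[0,0,-3],[0,0,0],60]
    - [[0,0,-3],[0,0,0],60]
    - [[0,0,-20],[0,0,0],60]
    - [[0,0,-60],[0,0,0],60]
    - [[0,0,-100],[0,0,0],60]
    - [[-150,0,-130],[0,0,0],60]
    - [[-200,0,-130],[0,0,0],60]
    - [[-200,0,-130],[0,0,0],60]
    - [[-200,0,-130],[0,0,0],60]
    - [[-200,0,-130],[0,0,0],60]
    - [[-200,0,-130],[0,0,0],60]

```text
time: 22.45
eef_pos: [0.551, -0.1072, 0.2207]
eef_rot: [-0.0, 0.709, 0.706, -0.0]
wrist_force: [0.8, 1.1, -0.7]
gripper_width: 0.0603
gripper_force: 0.0
```

```bash
python3 - <<'E'
import rig
from h import *
s=rig.read_state();go(s,[.55,-.1,.22])
c=rig.capture("scene");t=rig.capture("top");P=cloud(t);V=t["img"].max(2)
m=(V<70)&(abs(P[...,0]-.552)<.03)&(abs(P[...,1]-.095)<.03)&(P[...,2]>.1)
print("bolt handle top z",np.median(P[m][:,2]),m.sum(),P[m].mean(0))
a=cv2.resize(c["img"][150:350,180:460,::-1],None,fx=2.8,fy=2.8,interpolation=cv2.INTER_CUBIC);cv2.imwrite("pics/fin.png",a)
E
```

```text
pos [ 0.551  -0.1072  0.2207] yaw 89.76 tilt [-1.e-04  0.e+00 -1.e+00] shift mm [ 7.2 -1.   0.7] turn z None F [ 0.8  1.1 -0.7] w 60.3 t 22.45
bolt handle top z 0.13733238863841102 79 [0.55147537 0.09497635 0.13584108]
```

View pics/fin.png

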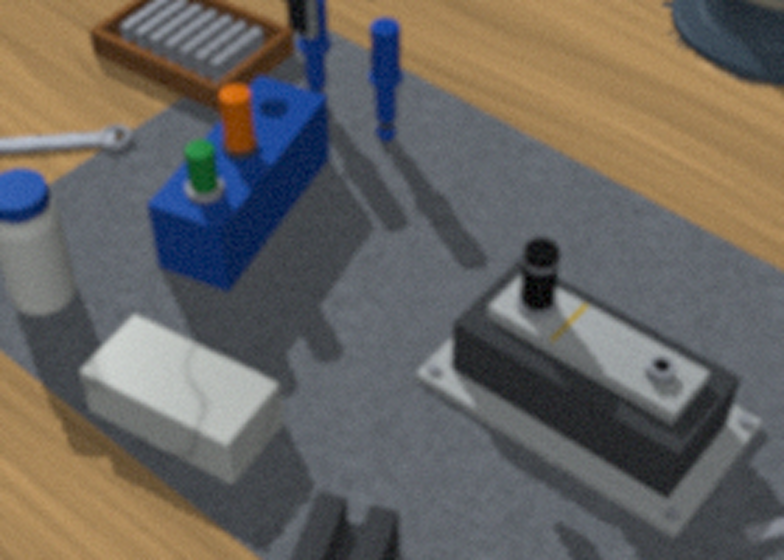

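The bolt is home at crop (540,275). Its handle top measures 0.137 m, against 0.138 m expected. The drift stands at (238,120) in its middle hole, the gauge at (202,170), and everything in this view looks undisturbed.

```bash
python3 -c "
from rig import *
print(close_job())"
```

```text
the job is handed in; nothing more can be done
None
```

The job is handed in at about 22.5 s of the 72 s allowed: the drift pried the bar into line and is back in its middle rack hole, and the bolt is home (collar height within 1 mm) and released; I inferred the click from that height and a solid stop, and nothing else in the last picture looked moved.

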